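# Lock the sample turntable with its draw latch

## Robot

A 6-joint arm with a two-finger parallel gripper is mounted at the origin on the work surface. World frame = base frame: x ahead of the robot, y to its left, z up, the work surface at z = 0. Lengths are in m, angles in degrees, forces in N, time in s.
With the tool pointing down it reaches from about 0.275 to 0.825 m from the base axis. Payload 4.9 kg.
Tool frame: the origin (TCP) lies on the centre line of the jaws, within the pads' length; the fingertips stand tip_extent ahead of it and the grasp point (between the pads) lies 6 mm ahead of it (tip_extent is the distance from the TCP to the fingertips, in m); z points along the fingers, y is the direction in which the jaws open and shut (so a half turn about z gives the same grasp; the last joint's range is limited). The gripper opens to 85 mm and grips with 20 to 120 N. Pads are 22 mm wide; open, the fingers measure 114 mm over their backs; the gripper's body (76 mm by 85 mm) begins 54 mm behind the grasp point. The pads swing forward as they close: fully open they stand 13 mm farther back than shut.
Start: joints at [-82.174, 18.69, -11.035, 60.275, 0, 82.311], TCP at [0.147, -0.53, 0.256] pointing down, gripper open.
Joint ranges: [-152.03, 152.03], [-55.5, 102.48], [-74.3, 77.21], [-110.64, 120.58], [-84.22, 78.4], [-180, 180]. Speed limits (degrees/s): [147.25, 147.25, 180, 180, 180, 180].

## Interface

Orientations are given as a 3x3 rotation matrix whose columns are the frame's x, y, z axes.
In Python, from rig import * gives the robot as it stands.
- The arm moves only by the tool servo_tool, never from a script. Its argument "series" is text: rows parted by semicolons, each of 6 numbers parted by spaces: the shift along the world's x, y, z in mm, then the turn, a rotation vector about the world's x, y, z in rad. In form: tx ty tz wx wy wz; .... A call has 1 to 10 rows; each row is the pose to reach, as a shift and turn from the pose measured when the call began; what a row does not reach only later rows make up. A row lasts 1/12 s, in which the tool goes at most 41.7 mm and 7.16 degrees, less where a joint would pass 70% of its speed; a pose out of reach is approached as far as the arm can. A call with a gripper value outside its range is refused whole. "jaw" is the finger opening in mm, from 0 to 85.4, set as the call begins (left out, the last holds). The fingers move at their own pace and stop on an object; "newtons" is the grip in N (left out, the last holds). Time passes only in rows, so rows that repeat a pose let the fingers close. It gives the time, the measured TCP pose, the force and the opening at its end, in the units of the state.
- read_state(): the state, without advancing time (a new reading comes with each control period).
- snapshot(name): name is "side" or "top" or "wrist"; returns the picture (480x640x3 uint8, blue, green, red); there is no depth.
- get_calibration(name): a dict with "fx", "fy", "cx", "cy" (pixels), "xyz" and "attitude" of the camera in the world. Camera axes: x right, y down, z forward; pixel columns grow to the right and rows downward; lengths in m; the calibration is good to about 2 mm. A picture is of the moment at which its call begins: read the wrist's pose just before it. get_calibration takes no time and is no camera call; for the wrist camera it gives the pose at the moment of the call.
- close_job(): hands the job in, once; it reports no verdict.
The state is a dict: "clock": time; "q": joint angles; "qvel": joint speeds; "joint_torque": joint torques, N m; "eef_pos": TCP position; "tcp_rot": TCP orientation; "force": force on the tool from outside, world axes, zero at the start; "torque": the same for the moment, N m; "gripper_width": finger opening in m.
Only numpy, scipy, OpenCV 4.12 (cv2) and the standard library are available. Lean on these libraries where they do the work, as an engineer would, in place of code of your own. Each camera call takes 0.05 s, during which the arm holds its last target. There are 200 camera calls.

## Task

Turn the sample turntable by its peg until it clicks into its detent, with the keeper facing the draw latch. Then tip the wire loop of the latch over so that its bar drops behind the keeper, and press the lever down flat, past centre, so that the loop is pulled tight and the latch stays shut by itself. Leave the bottle, the beaker and the carton around it where they are.

Things in the scene. Friction and masses are not known exactly. Their poses are not given: they have to be found in the camera images.
- stand: White base plate, 170 mm (x) by 410 mm (y, from -160 to +250), 18 mm high, screwed down. Origin at bench height, z up. It carries the turntable (axis at y = +100 mm) and, on the -y side, the draw latch on a grey block 36 mm high (y -150 to -35 mm). All directions in these notes (x, +y, -y) are along the stand's own axes.
- turntable (a joint): Turntable angle (rad), positive anticlockwise from above; an aluminium disc of radius 100 mm. 0 is the detent: the keeper points to -y, at the latch. Starts at 0.5 to 1.4, stops at -0.6 and 1.9. Light friction; up to about 9 N at the peg to climb a bump between 0.17 and 0.09; within 0.06 rad a sprung roller centres it once let go. A like bump lies past 0: do not force it on.
- turntable_axis (a point): Centre of the turntable's top face, 36 mm above the bench. Axes as the stand's. Four amber jars with white caps (radius 17 mm, tops 84 mm above the bench) are fixed to the disc 62 mm from here; a hub (radius 18 mm, top 54 mm above the bench) is in the middle. A detent housing 46 mm high stands 123 to 146 mm from here towards +y.
- turn_peg_top (a point): Centre of the top of the bare steel turning peg on the disc: upright, 20 mm in diameter, 50 mm tall above the disc (top 86 mm above the bench), 75 mm from the turntable's axis. At turntable angle 0 it stands 80 degrees anticlockwise of the stand's +x. Nothing else on the disc is within 35 mm of it.
- keeper_seat (a point): On the turntable: where the bar's centre lies when hooked and tight, 78.5 mm from the axis, 49.5 mm above the bench. Its axes equal the stand's at turntable angle 0. The keeper is a steel post 26 mm wide, 6 mm thick, on this point's -y side, leaning 20 degrees to the axis; its top is 18 mm higher than this point. A pad 3.5 mm below this point carries the bar.
- lever_hinge (a point): Middle of the lever's hinge pin, 52 mm above the bench, at y = -55 mm on the stand; the pin runs along the stand's x.
- lever (a joint): Lever angle (rad). 0: flat shut, pointing level to -y, away from the turntable, upper face 8.5 mm above the hinge. pi/2: upright; more leans to the turntable. Starts at 1.65 to 2.05, stops at 0 and 2.2. Friction (1.5 N at the tip) keeps it where put. With the loop hooked it tightens from about 1.1 and passes centre at about 0.35, then is held shut. Under 6 N at the tip.
- lever_tip (a point): Middle of the free, turned-up end of the lever, a plain steel plate 36 mm wide: 80 mm from the hinge along the lever, 12.5 mm to its upper side (the side facing the turntable when upright).
- loop_pivot (a point): Middle of the pin on the lever that the wire loop swings on: 20 mm from the hinge pin, in the direction angle lever - 0.35 rad (counted as the lever's angle).
- loop (a joint): Wire loop's angle (rad) relative to the lever: 0 along it, positive swings to the turntable; lever + loop is its angle counted as the lever's. Almost free (50 g), falls by its weight. It starts leaning back, away from the turntable, on its stop at -0.75. Pushed past upright it falls to the turntable's side, behind the keeper if turntable is at 0 and lever as at the start.
- loop_bar (a point): Middle of the loop's bar (7 mm round, 60 mm long, along the stand's x), the end that goes behind the keeper; 92 mm from the loop's pivot. Two 6 mm side wires, 48 mm clear between them, join it to the pivot; the lever fits between them. At the start it is the highest point of the latch, 140 to 165 mm above the bench.
- reagent_bottle: Bystander: amber bottle, 72 mm in diameter, 130 mm tall, loose, standing. Origin at the centre of its underside.
- beaker: Bystander: clear glass beaker, 76 mm in diameter, 95 mm tall, loose, standing. Origin at the centre of its underside.
- carton: Bystander: cardboard carton, 90 x 150 x 55 mm, loose, to the right of the stand seen from the robot. Origin at the centre of its underside.

How it is judged (in metres and radians):
On the way, in this order (a step that is already met when the one before it is completed fails the run):
1. the turntable is in its detent (value of joint turntable between -0.05 and 0.05 rad), for 0.2 s.
2. the loop's bar lies behind the keeper (y of loop_bar in the frame of keeper_seat between -0.005 and 0.04 m and z of loop_bar in the frame of keeper_seat below 0.01 m and value of joint lever above 0.6 rad), for 0.2 s.
At the end, for the whole second after the job is handed in: the turntable rests within 0.05 rad of its detent, the lever is flat (below 0.08 rad) and still, and the loop's bar is within 8 mm of its tight seat behind the keeper (all of step 1 and value of joint lever below 0.08 rad and distance between loop_bar and keeper_seat below 0.008 m and velocity of joint lever below 0.05 rad/s); the robot touches nothing.
It fails at once if the reagent bottle is moved more than 30 mm (distance of reagent_bottle from where it was at the start of the episode above 0.03 m).
It fails at once if the beaker is moved more than 30 mm (distance of beaker from where it was at the start of the episode above 0.03 m).
It fails at once if the carton is moved more than 30 mm (distance of carton from where it was at the start of the episode above 0.03 m).
It also fails if it takes over 58 s, if anything falls off the work surface, if the arm or the gripper's body presses on something with over 40 N, if the wrist force passes 120 N, or if a joint passes its speed limit or range.

## Working session

There is one attempt and no reset: what is moved stays moved. The work goes in short steps, Python scripts to look and compute and a tool call to move; the robot and the scene stay as the last step left them, time stands still between calls to the robot, and variables do not carry over. Pictures are saved under pics/ and viewed, about 8 in all and at most 12, crops included, and the job is handed in when it is done.

Besides the shell and the picture viewer there is one more tool, called after ">>>" as name(argument=value, ...) on one line, values as JSON. servo_tool: Moves the arm, as the interface text tells. Its arguments: {"type":"object","properties":{"series":{"type":"string"},"jaw":{"type":"number"},"newtons":{"type":"number"}},"required":["series"]}

```bash
mkdir -p pics; ls; python3 - <<'E'
from rig import *
import cv2
s=read_state();print({k:s[k] for k in('clock','eef_pos','tcp_rot','force','gripper_width')}, s.keys())
for n in('top','side'):
    cv2.imwrite(f'pics/{n}0.png',snapshot(n));print(n,get_calibration(n))
E
```

```text
pics
{'clock': 0.0, 'eef_pos': array([ 0.14706411, -0.52943681,  0.25550791]), 'tcp_rot': array([[ 9.63559917e-01,  2.67492484e-01, -2.40252259e-04],
       [ 2.67492507e-01, -9.63558506e-01,  1.66226618e-03],
       [ 2.13146603e-04, -1.66595874e-03, -9.99998590e-01]]), 'force': array([0.66070241, 0.01606681, 0.44496208]), 'gripper_width': 0.08544259245034287} dict_keys(['clock', 'q', 'qvel', 'joint_torque', 'eef_pos', 'tcp_rot', 'force', 'torque', 'gripper_width'])
top {'fx': 458.6473465184161, 'fy': 458.6473465184161, 'cx': 320.14462020193855, 'cy': 235.76269838315207, 'xyz': array([ 0.41065661, -0.01751802,  1.13141456]), 'attitude': array([[ 0.02241107, -0.99468068,  0.10053897],
       [-0.99974441, -0.02199801,  0.00521536],
       [-0.00297596, -0.10063016, -0.99491945]])}
side {'fx': 506.83325153918634, 'fy': 506.83325153918634, 'cx': 323.2491521955084, 'cy': 245.26205385710392, 'xyz': array([ 0.49524995, -0.84150018,  0.55199335]), 'attitude': array([[ 0.99945104, -0.00349235,  0.03294567],
       [-0.0305198 , -0.48396042,  0.87455752],
       [ 0.01289014, -0.87508292, -0.48380133]])}
```

View pics/top0.png

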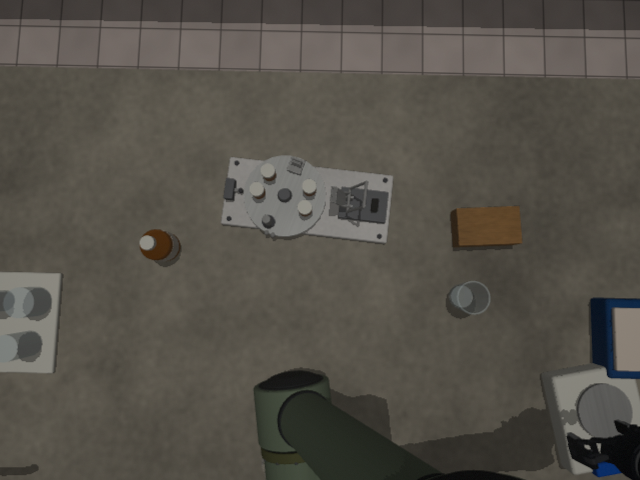

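View pics/side0.png

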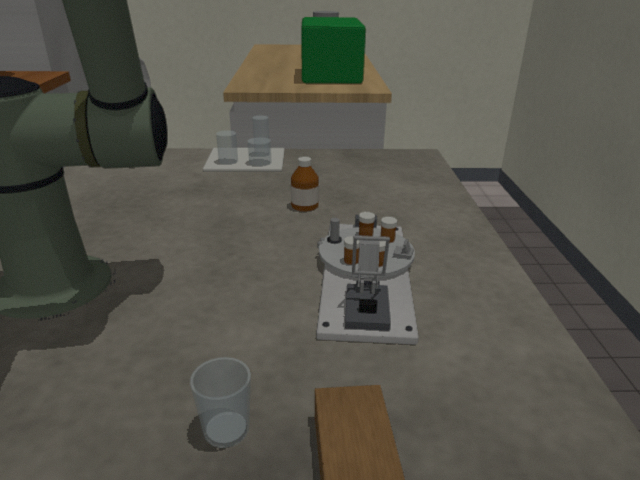

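```bash
cat > h.py <<'E'
from rig import *
import cv2, numpy as np
def plane(n,uv,z,c=None):
    c=c or get_calibration(n); R=np.array(c['attitude'])
    d=R@np.array([(uv[0]-c['cx'])/c['fx'],(uv[1]-c['cy'])/c['fy'],1]); o=np.array(c['xyz'])
    return o+d*(z-o[2])/d[2]
def proj(n,p,c=None):
    c=c or get_calibration(n); q=np.array(c['attitude']).T@(np.array(p)-c['xyz'])
    return np.array([c['cx']+c['fx']*q[0]/q[2],c['cy']+c['fy']*q[1]/q[2]])
def tri(views):  # [(name,uv)...]
    A=0;b=0
    for n,uv in views:
        c=get_calibration(n);d=np.array(c['attitude'])@np.array([(uv[0]-c['cx'])/c['fx'],(uv[1]-c['cy'])/c['fy'],1]);d/=np.linalg.norm(d)
        P=np.eye(3)-np.outer(d,d);A=A+P;b=b+P@c['xyz']
    return np.linalg.solve(A,b)
E
python3 - <<'E'
from h import *
t=cv2.imread('pics/top0.png');s=cv2.imread('pics/side0.png')
m=(t.min(2)>125).astype('uint8');m[:140]=0;m[260:]=0;m[:,:200]=0;m[:,410:]=0
cs=max(cv2.findContours(m,0,1)[0],key=cv2.contourArea)
r=cv2.minAreaRect(cs);print(cv2.boxPoints(r).tolist())
P=np.array([plane('top',p,.018)[:2] for p in cv2.boxPoints(r)]);print(P.round(4).tolist(),[np.linalg.norm(P[i]-P[i-1]).round(4) for i in range(4)])
a=cv2.resize(t[145:255,210:400],None,fx=4,fy=4,interpolation=2)
b=cv2.resize(s[200:350,305:430],None,fx=4,fy=4,interpolation=2)
cv2.imwrite('pics/a.png',a);cv2.imwrite('pics/b.png',b)
for n,uv,z in(('hub',(285,195),.054),('peg',(268,221),.086)):print(n,plane('top',uv,z))
E
```

```text
[[307.95123291015625, 232.4390411376953], [315.1463623046875, 167.6829376220703], [392.19512939453125, 176.24391174316406], [385.0, 241.00001525878906]]
[[0.5307, 0.0183], [0.6924, 0.0045], [0.6749, -0.1864], [0.5138, -0.1699]] [np.float64(0.1889), np.float64(0.1623), np.float64(0.1917), np.float64(0.1619)]
hub [0.61529187 0.07405017 0.054     ]
peg [0.54775508 0.10859135 0.086     ]
```

View pics/a.png

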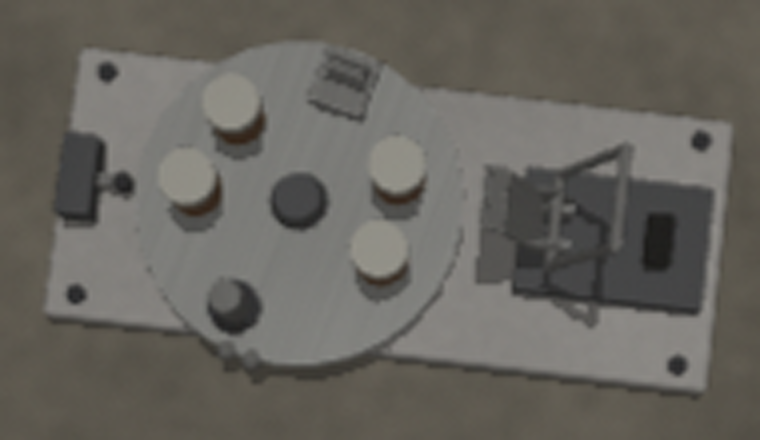

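View pics/b.png

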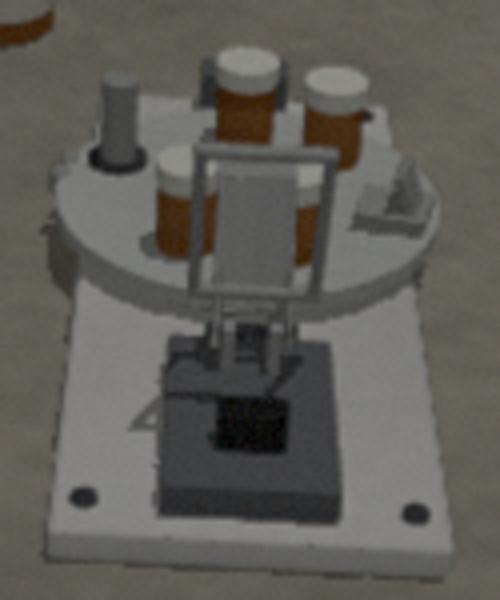

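```bash
python3 - <<'E'
from h import *
T=lambda u,v:(210+u/4,145+v/4); S=lambda u,v:(305+u/4,200+v/4)
C=[plane('top',T(*p),.018)[:2] for p in((82,48),(733,123),(706,393),(45,317))]
M=np.array([[.085,.25],[.085,-.16],[-.085,-.16],[-.085,.25]])
C=np.array(C);c0=C.mean(0);m0=M.mean(0);U,_,V=np.linalg.svd((M-m0).T@(C-c0));R=V.T@U.T
o=c0-R@m0;th=np.arctan2(R[1,0],R[0,0]);print('stand',o,np.degrees(th));print((C-(M@R.T+o)).round(4).tolist())
loc=lambda p:(R.T@(p[:2]-o)).round(4)
hub=plane('top',T(299,200),.054);print('hub loc',loc(hub))
ax=o+R@[0,.1]
for w in(tri([('top',T(224,298)),('side',S(120,78))]),plane('top',T(224,298),.086)):
  l=loc(w)-[0,.1];print('peg',w,loc(w),np.linalg.norm(l),np.arctan2(l[1],l[0])-np.radians(80))
k=plane('top',T(350,80),.06);l=loc(k)-[0,.1];print('keeper ang',np.arctan2(l[1],l[0])+np.pi/2,np.linalg.norm(l))
b=tri([('top',T(623,198)),('side',S(265,152))]);print('bar',b,loc(b))
t=tri([('top',T(555,213)),('side',S(257,167))]);print('tip',t,loc(t))
h=np.array([*(o+R@[0,-.055]),.052]);print('hinge',h)
for L in np.arange(1.6,2.1,.05):
  d=lambda a:np.array([0,-np.cos(a),np.sin(a)])
  p=np.array([0,-.055,.052])+.02*d(L-.35)+.092*d(L-.75);tip=np.array([0,-.055,.052])+.08*d(L)+.0125*d(L-np.pi/2)
  w=lambda q:np.array([*(o+R@q[:2]),q[2]])
  print(L.round(2),p.round(3),proj('top',w(p)).round(1),proj('side',w(p)).round(1),tip.round(3),proj('side',w(tip)).round(1))
print('meas bar px',T(623,198),S(265,152),'ax',ax)
print('bottle',plane('top',(150,242),.12),'beaker',plane('top',(475,298),.05))
E
```

```text
stand [ 0.6071995 -0.0238596] -5.37319922283585
[[-0.0003, -0.0017], [-0.0006, 0.0021], [0.0008, 0.0016], [0.0002, -0.002]]
hub loc [-0.0012  0.0988]
peg [0.55318661 0.11346071 0.08509778] [-0.0666  0.1317] 0.07375940617982225 1.301084908027564
peg [0.55113103 0.11330968 0.086     ] [-0.0687  0.1313] 0.07549423819073876 1.3178247584345455
keeper ang 1.2667466818073705 0.07682375934566077
bar [ 0.60094255 -0.10843156  0.15966582] [ 0.0017 -0.0848]
tip [ 0.59996143 -0.07367766  0.13323686] [-0.0025 -0.0503]
hinge [ 0.60204916 -0.07861792  0.052     ]
1.6 [ 0.    -0.122  0.14 ] [381.8 198.5] [369.4 259.7] [ 0.    -0.065  0.132] [368.6 246.8]
1.65 [ 0.    -0.118  0.143] [379.9 198. ] [369.5 256.6] [ 0.    -0.061  0.133] [368.6 245.4]
1.7 [ 0.    -0.113  0.146] [378.  197.5] [369.5 253.5] [ 0.    -0.057  0.133] [368.6 244.2]
1.75 [ 0.    -0.108  0.149] [375.9 197. ] [369.6 250.6] [ 0.    -0.053  0.133] [368.5 243. ]
1.8 [ 0.    -0.103  0.152] [373.8 196.6] [369.6 247.7] [ 0.    -0.049  0.133] [368.5 242. ]
1.85 [ 0.    -0.098  0.154] [371.6 196.1] [369.7 245. ] [ 0.    -0.045  0.132] [368.4 241.1]
1.9 [ 0.    -0.093  0.156] [369.3 195.6] [369.7 242.4] [ 0.    -0.041  0.132] [368.4 240.3]
1.95 [ 0.    -0.088  0.158] [367.  195.2] [369.7 239.9] [ 0.    -0.037  0.131] [368.3 239.7]
2.0 [ 0.    -0.082  0.159] [364.6 194.8] [369.7 237.6] [ 0.    -0.033  0.13 ] [368.3 239.1]
2.05 [ 0.    -0.077  0.16 ] [362.1 194.4] [369.7 235.4] [ 0.    -0.029  0.129] [368.2 238.7]
meas bar px (365.75, 194.5) (371.25, 238.0) ax [0.61656377 0.07570099]
bottle [0.49063823 0.36440268 0.12      ] beaker [ 0.38187476 -0.37669546  0.05      ]
```

>>> servo_tool(series="405 643 0 0 0 2.33;405 643 0 0 0 2.33;405 643 0 0 0 2.33;405 643 0 0 0 2.33;405 643 0 0 0 2.33;405 643 0 0 0 2.33;405 643 0 0 0 2.33;405 643 0 0 0 2.33;405 643 0 0 0 2.33;405 643 0 0 0 2.33", jaw=44, newtons=20)

```text
clock: 0.93
eef_pos: [0.3695, -0.1753, 0.2559]
tcp_rot: [[0.044, 0.999, -0.001], [0.999, -0.044, -0.0], [-0.0, -0.001, -1.0]]
force: [1.7, -0.8, -0.1]
gripper_width: 0.0435
```

```bash
python3 - <<'E'
import rig
print([k for k in dir(rig) if k[0]!='_']);print(getattr(rig,'tip_extent',None));print(rig.read_state())
E
```

```text
['MotionError', 'close_job', 'get_calibration', 'read_state', 'snapshot', 'tip_extent']
0.025
{'clock': 0.9333, 'q': array([-3.57219819e+01,  3.65167306e+00, -3.01163240e+01,  5.62596748e+01,
       -4.64749940e-02,  5.68134567e+01]), 'qvel': array([ 7.10736659e+01,  4.51283400e+00,  5.01657583e+00, -2.62794864e-01,
        2.57417408e-02, -1.47005519e+01]), 'joint_torque': array([-6.15438446e+00, -3.09834266e+01,  2.39443409e+01,  5.57825882e-01,
       -1.32282235e-02,  2.03304347e-01]), 'eef_pos': array([ 0.36945756, -0.17531946,  0.25586577]), 'tcp_rot': array([[ 4.42369359e-02,  9.99020693e-01, -8.65686662e-04],
       [ 9.99020982e-01, -4.42372750e-02, -3.76552868e-04],
       [-4.14479726e-04, -8.48181594e-04, -9.99999554e-01]]), 'force': array([ 1.66137728, -0.81065172, -0.08236133]), 'torque': array([-0.01061698, -0.09947844,  0.00885013]), 'gripper_width': 0.04353780561396906}
```

>>> servo_tool(series="182 289 -40 0 0 1.075;182 289 -40 0 0 1.075;182 289 -40 0 0 1.075;182 289 -40 0 0 1.075;182 289 -40 0 0 1.075;182 289 -40 0 0 1.075;182 289 -40 0 0 1.075;182 289 -40 0 0 1.075;182 289 -40 0 0 1.075;182 289 -40 0 0 1.075")

```text
clock: 1.77
eef_pos: [0.5523, 0.1167, 0.2145]
tcp_rot: [[-0.861, 0.509, -0.001], [0.509, 0.861, -0.0], [0.001, -0.001, -1.0]]
force: [-0.3, -1.1, -0.1]
gripper_width: 0.0439
```

```bash
python3 - <<'E'
from h import *
s=read_state();c=get_calibration('wrist');im=snapshot('wrist');print(s['eef_pos'],s['tcp_rot'][:,1])
for z,n in((.086,'top'),(.036,'base')):print(n,proj('wrist',[.552,.1135,z],c))
cv2.imwrite('pics/w1.png',im);print(c)
E
```

```text
[0.55225992 0.11666729 0.21453806] [ 0.50878064  0.86089575 -0.0008767 ]
top [318.58015063 243.20164835]
base [319.29087721 227.59126934]
{'fx': 346.1957274076545, 'fy': 346.1957274076545, 'cx': 322.70624355985507, 'cy': 242.04101068575207, 'xyz': array([0.49298134, 0.15218882, 0.3326774 ]), 'attitude': array([[ 0.5083586 ,  0.8289339 ,  0.23332407],
       [ 0.86114485, -0.48901589, -0.13889927],
       [-0.00103914,  0.27153646, -0.96242759]])}
```

View pics/w1.png

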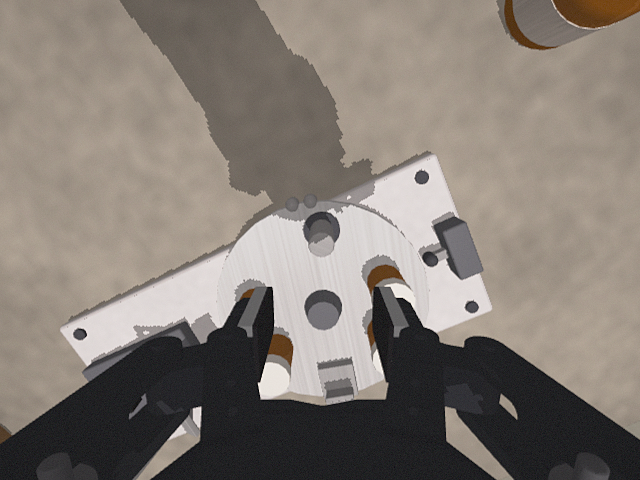

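>>> servo_tool(series="0 -2 -40 0 0 0;0 -2 -80 0 0 0;0 -2 -110 0 0 0;0 -2 -136 0 0 0;0 -2 -136 0 0 0;0 -2 -136 0 0 0", jaw=34)

```text
clock: 2.32
eef_pos: [0.5495, 0.1117, 0.0781]
tcp_rot: [[-0.857, 0.515, -0.006], [0.515, 0.857, -0.002], [0.004, -0.005, -1.0]]
force: [0.8, -0.2, 0.3]
gripper_width: 0.0342
```

>>> servo_tool(series="0 0 0 0 0 0;0 0 0 0 0 0;0 0 0 0 0 0;0 0 0 0 0 0;0 0 0 0 0 0", jaw=24)

```text
clock: 2.73
eef_pos: [0.5502, 0.1117, 0.0792]
tcp_rot: [[-0.857, 0.515, -0.004], [0.515, 0.857, -0.002], [0.002, -0.004, -1.0]]
force: [-0.1, -0.7, 0.0]
gripper_width: 0.0238
```

```bash
python3 - <<'E'
import numpy as np
from rig import *
p=read_state()['eef_pos']
ax=np.array([.6166,.0757]);v=np.array([p[0],p[1]])-ax
print(p,np.linalg.norm(v),np.degrees(np.arctan2(v[1],v[0])))
u=v/np.linalg.norm(v)*.075
for a in np.arange(0,-1.5,-.1):
  c,s=np.cos(a),np.sin(a);print(a.round(2),(1000*(ax+[c*u[0]-s*u[1],s*u[0]+c*u[1]]-p[:2])).round(1))
E
```

```text
[0.55017681 0.11167564 0.07921232] 0.07553996455600638 151.55946630830178
0.0 [ 0.5 -0.3]
-0.1 [4.4 6.1]
-0.2 [ 8.9 12.1]
-0.3 [14.  17.6]
-0.4 [19.6 22.6]
-0.5 [25.7 27. ]
-0.6 [32.2 30.7]
-0.7 [39.  33.8]
-0.8 [46.1 36.2]
-0.9 [53.4 37.9]
-1.0 [60.8 38.8]
-1.1 [68.3 39. ]
-1.2 [75.8 38.4]
-1.3 [83.2 37.1]
-1.4 [90.4 35.1]
```

>>> servo_tool(series="4.4 6.1 0 0 0 -0.1;9 12 0 0 0 -0.2;14 17.6 0 0 0 -0.3;19.6 22.6 0 0 0 -0.4;25.7 27 0 0 0 -0.5;32.2 30.7 0 0 0 -0.6;39 33.8 0 0 0 -0.7;46 36.2 0 0 0 -0.8;53.4 38 0 0 0 -0.9;60.8 38.8 0 0 0 -1.0")

```text
clock: 3.57
eef_pos: [0.6105, 0.1512, 0.0793]
tcp_rot: [[-0.025, 1.0, -0.005], [1.0, 0.025, 0.003], [0.003, -0.005, -1.0]]
force: [-0.9, 1.2, -0.2]
gripper_width: 0.0238
```

```bash
cat > arc.py <<'E'
import numpy as np
from rig import *
s=read_state();p=s['eef_pos']
ax=np.array([.6166,.0757]);v=np.array([p[0],p[1]])-ax
print(p,s['force'],np.linalg.norm(v),np.arctan2(v[1],v[0])-np.radians(74.63), 'jaw ang',np.arctan2(*s['tcp_rot'][1::-1,1])-np.radians(-15.37))
for w in (.3,.25,.2,.15,.1,.05,.0,-.02,-.04):
  a=w+np.radians(74.63);print(w,(1000*(ax+.075*np.array([np.cos(a),np.sin(a)])-p[:2])).round(1))
E
python3 arc.py
```

```text
[0.61051172 0.15117066 0.07925951] [-0.88416864  1.16173896 -0.17482615] 0.0757158330417737 0.34875359905051573 jaw ang 0.2936343164514844
0.3 [ 3.7 -0.5]
0.25 [ 7.5 -0.5]
0.2 [11.2 -0.6]
0.15 [14.9 -1. ]
0.1 [18.6 -1.5]
0.05 [22.3 -2.2]
0.0 [26.  -3.2]
-0.02 [27.4 -3.6]
-0.04 [28.8 -4. ]
```

>>> servo_tool(series="3.7 -0.5 0 0 0 -0.05;7.5 -0.5 0 0 0 -0.1;11.2 -0.6 0 0 0 -0.15;13 -0.8 0 0 0 -0.18;15 -1 0 0 0 -0.2;18.6 -1.5 0 0 0 -0.24;22.3 -2.2 0 0 0 -0.27;25 -3 0 0 0 -0.29;26 -3.2 0 0 0 -0.29;26 -3.2 0 0 0 -0.29")

```text
clock: 4.4
eef_pos: [0.6297, 0.1495, 0.079]
tcp_rot: [[0.26, 0.966, -0.017], [0.966, -0.26, 0.007], [0.002, -0.018, -1.0]]
force: [-18.8, 3.1, 13.4]
gripper_width: 0.0242
```

>>> servo_tool(series="0 0 0 0 0 0;0 0 0 0 0 0;0 0 0 0 0 0;0 0 0 0 0 0;0 0 0 0 0 0;0 0 0 0 0 0", jaw=36)

```text
clock: 4.9
eef_pos: [0.6302, 0.1493, 0.079]
tcp_rot: [[0.26, 0.965, -0.016], [0.966, -0.26, 0.007], [0.002, -0.018, -1.0]]
force: [-0.2, -0.3, 0.1]
gripper_width: 0.0357
```

```bash
python3 arc.py; python3 - <<'E'
from h import *
im=snapshot('side');cv2.imwrite('pics/s1.png',cv2.resize(im[190:340,295:445],None,fx=4,fy=4,interpolation=2))
E
```

```text
[0.63022453 0.14934027 0.07903334] [-0.24021993 -0.26778175  0.08896675] 0.07489003607156194 0.08531120220440891 jaw ang 0.0051311587437196104
0.3 [-16.    1.3]
0.25 [-12.3   1.3]
0.2 [-8.5  1.2]
0.15 [-4.8  0.8]
0.1 [-1.1  0.3]
0.05 [ 2.6 -0.4]
0.0 [ 6.3 -1.3]
-0.02 [ 7.7 -1.7]
-0.04 [ 9.1 -2.2]
```

View pics/s1.png

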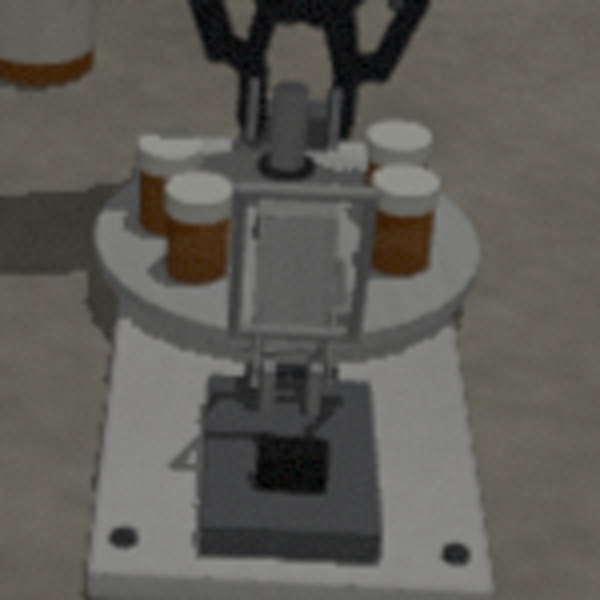

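>>> servo_tool(series="0 0 0 0 0 0;0 0 0 0 0 0;2 0 0 0 0 0;4 -0.5 0 0 0 0;6 -1 0 0 0 0;8 -1.7 0 0 0 0;8 -1.7 0 0 0 0;8 -1.7 0 0 0 0;8 -1.7 0 0 0 0;8 -1.7 0 0 0 0", jaw=24)

```text
clock: 5.78
eef_pos: [0.6367, 0.1492, 0.0788]
tcp_rot: [[0.259, 0.966, -0.019], [0.966, -0.259, 0.01], [0.004, -0.021, -1.0]]
force: [-2.7, 3.4, 1.0]
gripper_width: 0.0239
```

```bash
python3 arc.py|head -1
```

```text
[0.63665746 0.14917901 0.07877352] [-2.68695675  3.4272772   1.00164839] 0.07616736145663798 0.0017805230788017212 jaw ang 0.006386493189089626
```

>>> servo_tool(series="0 0 0 0 0 0;0 0 0 0 0 0;0 0 0 0 0 0;0 0 0 0 0 0;0 0 40 0 0 0;0 0 80 0 0 0;0 0 110 0 0 0;0 0 130 0 0 0;0 0 130 0 0 0;0 0 130 0 0 0", jaw=36)

```text
clock: 6.62
eef_pos: [0.6378, 0.1491, 0.2104]
tcp_rot: [[0.259, 0.966, -0.016], [0.966, -0.259, 0.01], [0.005, -0.018, -1.0]]
force: [0.3, -0.3, -0.2]
gripper_width: 0.036
```

```bash
python3 - <<'E'
from h import *
c=get_calibration('wrist');im=snapshot('wrist');cv2.imwrite('pics/w2.png',im)
a=np.radians(74.63)
for w in(-.1,-.05,0,.05,.1):print(w,proj('wrist',[.6166+.075*np.cos(a+w),.0757+.075*np.sin(a+w),.086],c).round(1))
print(proj('wrist',[.6166,.0757,.054],c),read_state()['eef_pos'])
E
```

```text
-0.1 [334.6 246.3]
-0.05 [329.5 245.8]
0 [324.4 245.7]
0.05 [319.3 245.7]
0.1 [314.2 246. ]
[324.21572899 317.67465168] [0.6367356  0.14897603 0.20867466]
```

View pics/w2.png

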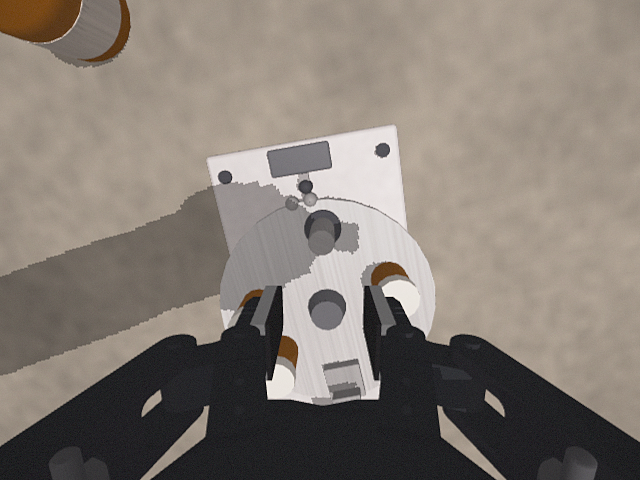

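```bash
python3 - <<'E'
from h import *
c=get_calibration('wrist');im=snapshot('wrist');cv2.imwrite('pics/w3.png',cv2.resize(im[140:335,210:410],None,fx=3,fy=3,interpolation=2))
np.save('c3.npy',c,allow_pickle=True)
a=np.radians(74.63)
f=lambda p:((proj('wrist',p,c)-[210,140])*3).round(0)
for w in(-.1,0,.1):print(w,f([.6166+.075*np.cos(a+w),.0757+.075*np.sin(a+w),.086]),f([.6166+.075*np.cos(a+w),.0757+.075*np.sin(a+w),.036]))
print('hub top/base',f([.6166,.0757,.054]),f([.6166,.0757,.036]));print(read_state()['eef_pos'],read_state()['qvel'].round(2))
R=np.radians(-5.37);d=np.array([-np.sin(R),np.cos(R)]);
h=lambda r,z:f([*(np.array([.6166,.0757])+r*d),z])
print('housing near/far top',h(.123,.046),h(.146,.046),'rim',h(.1,.036))
E
```

```text
-0.1 [380. 319.] [377. 270.]
0 [349. 317.] [351. 269.]
0.1 [318. 318.] [325. 270.]
hub top/base [348. 534.] [348. 506.]
[0.63604139 0.14895042 0.20758626] [ 0.1   0.92 -0.71  0.11  0.08 -0.07]
housing near/far top [272. 108.] [256.  20.] rim [290. 187.]
```

View pics/w3.png

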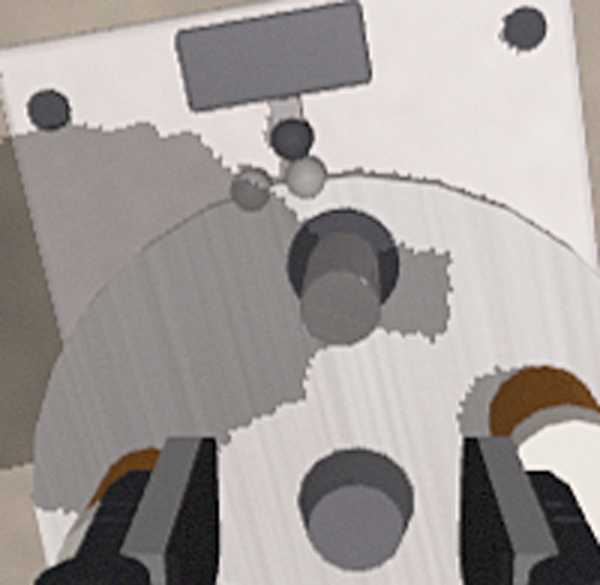

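>>> servo_tool(series="0 0 -40 0 0 0;0 0 -80 0 0 0;0 0 -110 0 0 0;0 0 -129 0 0 0;0 0 -129 0 0 0;0 0 -129 0 0 0;0 0 -129 0 0 0", jaw=36)

```text
clock: 7.3
eef_pos: [0.6365, 0.1489, 0.0791]
tcp_rot: [[0.259, 0.966, -0.02], [0.966, -0.259, 0.009], [0.004, -0.022, -1.0]]
force: [-0.6, -0.1, 0.4]
gripper_width: 0.0359
```

>>> servo_tool(series="0 0 0 0 0 0;0 0 0 0 0 0;0 0 0 0 0 0;0 0 0 0 0 0;0 0 0 0 0 0;0 0 0 0 0 0;0 0 0 0 0 0;0 0 0 0 0 0", jaw=18)

```text
clock: 7.97
eef_pos: [0.6383, 0.1491, 0.0808]
tcp_rot: [[0.259, 0.966, -0.016], [0.966, -0.259, 0.01], [0.005, -0.018, -1.0]]
force: [2.5, 0.6, 5.6]
gripper_width: 0.0197
```

>>> servo_tool(series="1 -0.3 0 0 0 0;2 -0.5 0 0 0 0;3 -0.8 0 0 0 0;4 -1 0 0 0 0;4 -1 0 0 0 0;4 -1 0 0 0 0;4 -1 0 0 0 0")

```text
clock: 8.55
eef_pos: [0.6396, 0.149, 0.0808]
tcp_rot: [[0.258, 0.966, -0.021], [0.966, -0.258, 0.011], [0.005, -0.024, -1.0]]
force: [-7.5, 3.4, 8.7]
gripper_width: 0.0193
```

>>> servo_tool(series="0 0 0 0 0 0;0 0 0 0 0 0;0 0 0 0 0 0;0 0 0 0 0 0;0 0 0 0 0 0;0 0 40 0 0 0;0 0 80 0 0 0;0 0 128 0 0 0;0 0 128 0 0 0;0 0 128 0 0 0", jaw=36)

```text
clock: 9.38
eef_pos: [0.6422, 0.1491, 0.2132]
tcp_rot: [[0.258, 0.966, -0.013], [0.966, -0.258, 0.012], [0.008, -0.016, -1.0]]
force: [0.5, 0.5, -0.4]
gripper_width: 0.0362
```

```bash
python3 - <<'E'
from h import *
c=get_calibration('wrist');im=snapshot('wrist');cv2.imwrite('pics/w4.png',cv2.resize(im[140:335,210:410],None,fx=3,fy=3,interpolation=2))
print(c['xyz'],read_state()['eef_pos'])
E
```

```text
[0.66172112 0.21486116 0.33176531] [0.64053479 0.14897529 0.21018979]
```

View pics/w4.png

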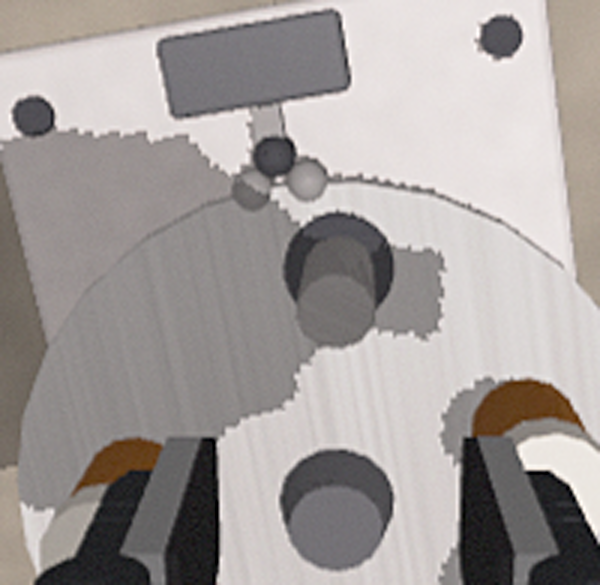

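>>> servo_tool(series="0 0 25 0 0 0.05;-10 -35 30 0 0 0.1;-16 -75 30 0 0 0.175;-20 -115 30 0 0 0.175;-25 -155 30 0 0 0.175;-30 -195 30 0 0 0.175;-36 -235 30 0 0 0.175;-41 -270 30 0 0 0.175;-42 -287 30 0 0 0.175;-42 -287 30 0 0 0.175", jaw=0)

```text
clock: 10.27
eef_pos: [0.5968, -0.1419, 0.2373]
tcp_rot: [[0.092, 0.995, -0.024], [0.996, -0.092, 0.008], [0.006, -0.025, -1.0]]
force: [-0.3, 0.5, 0.2]
gripper_width: -0.0
```

>>> servo_tool(series="0 0 -20 0 0 0;0 0 -45 0 0 0;0 0 -67 0 0 0;0 0 -67 0 0 0;0 0 -67 0 0 0;0 0 -67 0 0 0")

```text
clock: 10.77
eef_pos: [0.597, -0.1413, 0.1704]
tcp_rot: [[0.091, 0.996, -0.024], [0.996, -0.091, 0.009], [0.006, -0.025, -1.0]]
force: [0.2, -0.1, 0.3]
gripper_width: -0.0
```

```bash
cat > st.py <<'E'
from h import *
s=read_state();R=np.radians(-5.37);M=np.array([[np.cos(R),-np.sin(R)],[np.sin(R),np.cos(R)]])
o=np.array([.6090,-.0240])
print('stand xy tip',(M.T@(s['eef_pos'][:2]-o)).round(4),'tipz',(s['eef_pos']+.025*s['tcp_rot'][:,2])[2].round(4),s['force'].round(1),s['clock'],np.degrees(np.arctan2(*s['tcp_rot'][1::-1,1])).round(1))
E
python3 st.py
```

```text
stand xy tip [-0.001  -0.1179] tipz 0.1454 [ 0.2 -0.1  0.3] 10.7667 -5.2
```

>>> servo_tool(series="0.8 8 0 0 0 0;1.4 15 0 0 0 0;2 21 0 0 0 0;2.5 27 0 0 0 0;3.1 33 0 0 0 0;3.7 39 0 0 0 0;4.2 45 0 0 0 0;4.7 50 0 0 0 0;5.1 54 0 0 0 0;5.4 58 0 0 0 0")

```text
clock: 11.6
eef_pos: [0.6024, -0.0828, 0.1704]
tcp_rot: [[0.091, 0.996, -0.024], [0.996, -0.091, 0.009], [0.006, -0.025, -1.0]]
force: [-0.3, 0.2, 0.6]
gripper_width: -0.0002
```

>>> servo_tool(series="0.3 3 0 0 0 0;0.5 6 0 0 0 0;0.5 6 0 0 0 0;0.5 6 0 0 0 0;0.5 6 0 0 0 0;0.5 6 0 0 0 0")

```text
clock: 12.1
eef_pos: [0.6029, -0.077, 0.1704]
tcp_rot: [[0.091, 0.996, -0.024], [0.996, -0.091, 0.009], [0.006, -0.025, -1.0]]
force: [0.1, 0.5, -0.0]
gripper_width: -0.0002
```

```bash
python3 st.py; python3 - <<'E'
from h import *
im=snapshot('side');cv2.imwrite('pics/s2.png',cv2.resize(im[180:330,290:450],None,fx=4,fy=4,interpolation=2))
E
```

```text
stand xy tip [-0.0011 -0.0534] tipz 0.1454 [ 0.1  0.5 -0. ] 12.1 -5.2
```

View pics/s2.png

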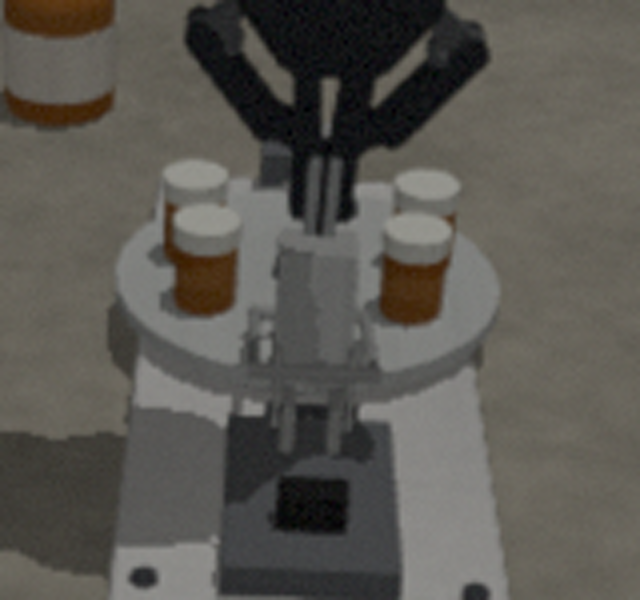

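>>> servo_tool(series="2.8 30 3 0 0 0;5.6 60 3 0 0 0;6.9 73 3 0 0 0;6.9 73 0 0 0 0;6.9 73 -15 0 0 0;6.9 73 -33 0 0 0;6.9 73 -33 0 0 0;6.9 73 -33 0 0 0")

```text
clock: 12.82
eef_pos: [0.6088, -0.0048, 0.1364]
tcp_rot: [[0.092, 0.995, -0.027], [0.996, -0.092, 0.008], [0.006, -0.028, -1.0]]
force: [-0.3, -0.1, 1.1]
gripper_width: -0.0004
```

>>> servo_tool(series="-1 -12 0 0 0 0;-2 -22 0 0 0 0;-3 -32 0 0 0 0;-3.9 -42 0 0 0 0;-4.8 -52 0 0 0 0;-5.6 -60 0 0 0 0;-6.2 -66 0 0 0 0;-6.8 -72 0 0 0 0;-7.3 -78 -1 0 0 0;-7.3 -78 -1 0 0 0")

```text
clock: 13.65
eef_pos: [0.6012, -0.084, 0.135]
tcp_rot: [[0.093, 0.995, -0.028], [0.996, -0.093, 0.008], [0.005, -0.029, -1.0]]
force: [-0.3, 0.5, -0.3]
gripper_width: 0.0005
```

```bash
python3 st.py
```

```text
stand xy tip [-0.0022 -0.0605] tipz 0.1101 [-0.3  0.5 -0.3] 13.65 -5.3
```

>>> servo_tool(series="-0.4 -4.5 -1.5 0 0 0;-0.8 -9 -3 0 0 0;-1.3 -14 -6 0 0 0;-1.8 -19 -9 0 0 0;-2.2 -23.5 -13 0 0 0;-2.6 -28 -17 0 0 0;-3 -32 -22 0 0 0;-3 -32 -22 0 0 0")

```text
clock: 14.32
eef_pos: [0.5977, -0.1172, 0.1118]
tcp_rot: [[0.094, 0.995, -0.029], [0.996, -0.094, 0.007], [0.004, -0.03, -1.0]]
force: [-0.2, 0.4, 0.5]
gripper_width: 0.0002
```

```bash
python3 st.py
```

```text
stand xy tip [-0.0025 -0.0939] tipz 0.0868 [-0.2  0.4  0.5] 14.3167 -5.4
```

>>> servo_tool(series="-0.2 -2.5 -4 0 0 0;-0.5 -5 -9 0 0 0;-0.7 -7 -14 0 0 0;-0.7 -7 -14 0 0 0;-0.7 -7 -14 0 0 0")

```text
clock: 14.73
eef_pos: [0.5964, -0.1245, 0.0971]
tcp_rot: [[0.095, 0.995, -0.03], [0.995, -0.095, 0.007], [0.004, -0.031, -1.0]]
force: [0.8, -0.1, 0.1]
gripper_width: 0.0004
```

```bash
python3 st.py;  python3 - <<'E'
from h import *
im=snapshot('side');cv2.imwrite('pics/s3.png',cv2.resize(im[200:340,310:440],None,fx=4,fy=4,interpolation=2))
E
```

```text
stand xy tip [-0.0031 -0.1012] tipz 0.0722 [ 0.8 -0.1  0.1] 14.7333 -5.4
```

View pics/s3.png

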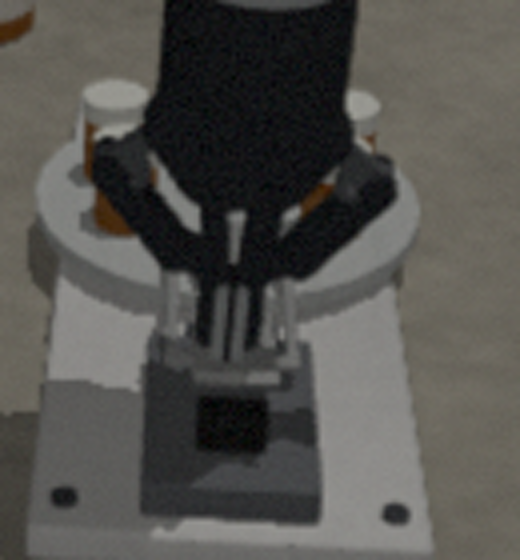

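>>> servo_tool(series="-0.1 -1 -3 0 0 0;-0.2 -2 -6 0 0 0;-0.2 -3 -9 0 0 0;-0.2 -3 -11 0 0 0;-0.2 -3 -12 0 0 0;-0.2 -3 -12 0 0 0;-0.2 -3 -12 0 0 0")

```text
clock: 15.37
eef_pos: [0.5964, -0.1274, 0.0856]
tcp_rot: [[0.095, 0.995, -0.03], [0.996, -0.094, 0.006], [0.004, -0.031, -1.0]]
force: [-1.1, -0.7, 1.9]
gripper_width: 0.0003
```

```bash
python3 st.py
```

```text
stand xy tip [-0.0029 -0.1042] tipz 0.0607 [-1.1 -0.7  1.9] 15.3667 -5.4
```

Light contact at 60.7 mm; I press a little more to confirm the stop.

>>> servo_tool(series="0 0 -2 0 0 0;0 0 -4 0 0 0;0 0 -5 0 0 0;0 0 -5 0 0 0;0 0 -5 0 0 0")

```text
clock: 15.78
eef_pos: [0.5966, -0.1275, 0.0849]
tcp_rot: [[0.094, 0.995, -0.028], [0.996, -0.094, 0.005], [0.003, -0.029, -1.0]]
force: [-9.5, 2.5, 30.1]
gripper_width: -0.0
```

```bash
python3 st.py
```

```text
stand xy tip [-0.0026 -0.1042] tipz 0.0599 [-9.5  2.5 30.1] 15.7833 -5.4
```

>>> servo_tool(series="0 0 10 0 0 0;0 0 40 0 0 0;0 0 80 0 0 0;0 0 120 0 0 0;-30 -15 130 0 0 0;-70 -30 130 0 0 0;-110 -45 130 0 0 0;-150 -60 130 0 0 0;-150 -60 130 0 0 0;-150 -60 130 0 0 0")

```text
clock: 16.62
eef_pos: [0.4448, -0.1879, 0.2151]
tcp_rot: [[0.097, 0.995, -0.028], [0.995, -0.097, 0.006], [0.003, -0.029, -1.0]]
force: [-0.3, 0.4, 0.2]
gripper_width: 0.0001
```

```bash
python3 st.py;  python3 - <<'E'
from h import *
s=snapshot('side');t=snapshot('top')
a=cv2.resize(s[210:340,310:440],(520,520),interpolation=2);b=cv2.resize(t[150:250,280:395],(280,243),interpolation=2);c=cv2.resize(t[140:330],(280,83))
im=np.zeros((520,800,3),'uint8');im[:,:520]=a;im[:243,520:]=b;im[250:333,520:]=c
cv2.imwrite('pics/f.png',im)
R=np.radians(-5.37);M=np.array([[np.cos(R),-np.sin(R)],[np.sin(R),np.cos(R)]]);o=np.array([.6090,-.0240])
for n,p in(('seat',(0,.0215,.0495)),('keepertop',(0,.012,.0675)),('levertip flat',(0,-.135,.0645)),('bar if not hooked on pad y.035',(0,.035,.0495))):
  w=[*(o+M@p[:2]),p[2]];print(n,((proj('side',w)-[310,210])*4).round(0),((proj('top',w)-[280,150])*2.43+[520,0]).round(0))
E
```

```text
stand xy tip [-0.1482 -0.1786] tipz 0.1901 [-0.3  0.4  0.2] 16.6167 -5.6
seat [226. 210.] [610. 116.]
keepertop [228. 188.] [620. 114.]
levertip flat [232. 373.] [771. 132.]
bar if not hooked on pad y.035 [226. 196.] [597. 115.]
```

View pics/f.png

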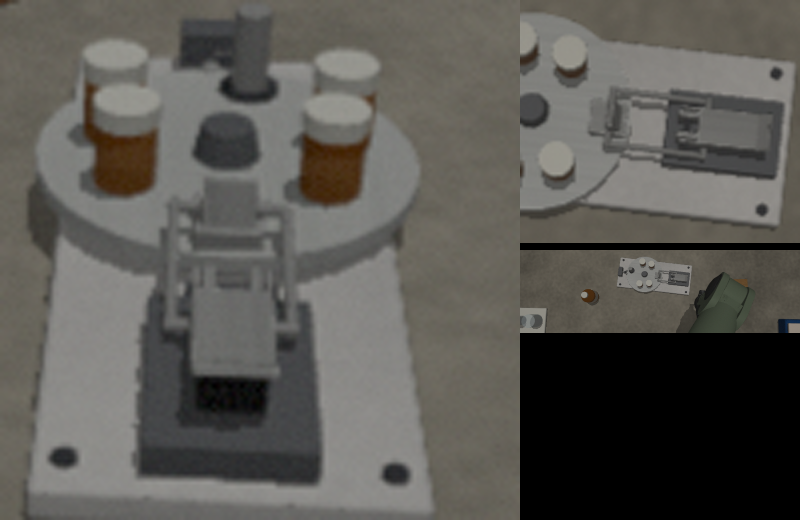

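```bash
python3 -c "
from rig import *
print(close_job())"
```

```text
the job is handed in; nothing more can be done
None
```

The latch is shut and the job is handed in, at about 16.7 s on the robot's clock.

**What I did:** I turned the table by its peg, with the jaws loosely around it. The first push stalled on the bump and the second passed it, but the table stopped about 0.06 rad short. I gripped the peg and moved it a few millimetres more, and the table clicked in. Then I tipped the loop over with the closed fingers and pressed the lever down along its arc until it met its stop. The force at the stop was about 30 N on the tool.

**What the last checks showed:**
- **Turntable:** after the last correction, the wrist picture showed the roller seated midway between its two pins, so the angle is close to 0. In the final side picture it was still in place.
- **Lever:** with the arm withdrawn, its tip appears at the pixel predicted for flat, and it stayed shut by itself.
- **Loop bar:** it lies behind the keeper, at about the pixel predicted for its seat. I judged this by eye from the side and top views and did not measure the distance.
- **Bottle:** it appears to be where it was.
- **Beaker and carton:** the arm hid them in the last top view, so I did not check them again. The arm's path kept well clear of them.

One disagreement: my first estimate of the stand's position was about 2 mm off. That offset is probably part of why the table first stopped short.

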